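# Turn the tube rotator to its loading position

## Robot

A 7-joint arm with a two-finger parallel gripper is mounted at the origin on the work surface. World frame = base frame: x ahead of the robot, y to its left, z up, the work surface at z = 0. Lengths are in mm, angles in rad, forces in N, time in s.
With the tool pointing down it reaches from about 400 to 850 mm from the base axis. Payload 10.4 kg.
Tool frame: the origin (TCP) lies midway between the tips of the shut fingers; the grasp point (between the pads) lies env.grip_depth behind it (env.grip_depth is the distance from the TCP to the grasp point, in mm); z points along the fingers, y is the line along which they close (so a half turn about z gives the same grasp; the last joint's range is limited). The gripper opens to 85 mm and grips with 20 to 120 N. Pads are 22 mm wide; open, the fingers measure 114 mm over their backs; the gripper's body (76 mm by 85 mm) begins 54 mm behind the grasp point. The pads swing forward as they close: fully open they stand 13 mm farther back than shut.
Start: joints at [-1.312, 0.332, -0.065, 1.46, 0.022, 1.35, -0.088], TCP at [173.789, 600.374, 231.338] pointing down, gripper open.
Joint ranges: [-2.6, 2.6], [-0.5, 2.12], [-1.47, 1.34], [0.16, 2.42], [-1.27, 4.41], [0.06, 2.06], [-2.6, 2.6]. Speed limits (rad/s): [2.22, 2.22, 2.79, 2.79, 3.14, 3.14, 3.14].

## Interface

Orientations are given as [roll, pitch, yaw] about the fixed x, y, z axes, in that order (R = Rz(yaw) Ry(pitch) Rx(roll)).
In Python, from bench import env, optics gives the robot as it stands.
- The arm moves only by the tool apply_moves, never from a script. Its argument "commands" is a list of rows, each a list of 4 numbers: the shift along the tool's x, y, z normalised to -1 to 1, where 1 is 20 cm, then the turn about the tool's z normalised to -1 to 1, where 1 is pi rad. A call has 1 to 12 rows; each row is the pose to reach, as a shift and turn from the pose commanded when the call began, along the tool's axes at that moment, turning the shorter way round; what a row does not reach only later rows make up. A row lasts 1/10 s, in which the tool goes at most 50 mm and 8.59 degrees, less where a joint would pass 70% of its speed; a pose out of reach is approached as far as the arm can. A call with a number of a shift or a turn outside -1 to 1 is refused whole. A call with a gripper value outside its range is refused whole. "claw" is the closure, from 0 (fully open) to 1 (shut), set as the call begins (left out, the last holds). The fingers move at their own pace and stop on an object; "force" is the grip in N (left out, the last holds). Time passes only in rows, so rows that repeat a pose let the fingers close. It gives the time, the measured TCP pose, the force, the opening and the grip force at its end, in the units of the state.
- env.get_state(): the state, without advancing time (a new reading comes with each control period).
- optics.capture(name): name is "scene" or "side" or "wrist"; returns (picture, depth): 480x640x3 uint8, blue, green, red; 480x640 float32, mm along the optical axis (not along the pixel's ray), 0 where there is no reading.
- optics.get_calibration(name): a dict with "camera_matrix" (3x3 intrinsics, pixels), "D" ([k1, k2, p1, p2, k3] as OpenCV has them; the pictures are not rectified), "view" (4x4, takes a point from world to camera coordinates). Camera axes: x right, y up, looking along -z (the intrinsics and any distortion apply to the point x, -y, -z); pixel columns grow to the right and rows downward; lengths in mm; the calibration is good to about 2 mm. A picture is of the moment at which its call begins: read the wrist's pose just before it. get_calibration takes no time and is no camera call; for the wrist camera it gives the pose at the moment of the call.
- env.sign_off(): hands the job in; it is judged then, once.
The state is a dict: "time_s": time; "joint_pos": joint angles; "dq": joint speeds; "tau": joint torques, N m; "tcp_pos": TCP position; "tcp_rot": TCP orientation; "contact_force": force on the tool from outside, world axes, zero at the start; "ft_torque": the same for the moment, N m; "width": finger opening in mm; "grip_force": force on a finger pad.
Only numpy, scipy, OpenCV 4.12 (cv2) and the standard library are available. Lean on these libraries where they do the work, as an engineer would, in place of code of your own. Each camera call takes 0.05 s, during which the arm holds its last target. There are 200 camera calls.

## Task

Turn the tube rotator's wheel by gently pushing its spokes round with the fingers, either way, until the orange stem points straight up, and leave it standing there at rest. Do not grip the wheel, and do not pick up, shift or knock over the bottle, the jar or the beaker beside it.

Things in the scene. Friction and masses are not known exactly. Their poses are not given: they have to be found in the camera images.
- rotator: Tube rotator, fixed to the bench. Origin on the bench, straight below the wheel's centre; z up; x level along the axle, from motor tower to wheel, away from the robot (yaw within 0.35 rad of world x); y level in the wheel's plane, to the robot's left. The wheel stands upright in the plane x = 0. Foot plate 14 mm thick, x -160 to 70, y -80 to 80 mm.
- tower_top (a point): Centre of the top of the white motor tower, 217 mm above the bench. The tower stands behind the wheel on the robot's side: x -150 to -60 mm, y -60 to 60 mm in the rotator's frame. A 32 mm axle shaft joins tower and wheel.
- hub (a point): Centre of the wheel, on its axle, 185 mm above the bench; does not turn, axes as the rotator's. A round rim of 10 mm rod joins the spokes at 55 mm radius (outer radius 60 mm); beyond it only the spokes stick out. Inside the rim six white tubes with tan caps, parallel to the axle (x -20 to 37 mm), are fixed in the wheel.
- wheel (a joint): Wheel angle, rad. 0 or any whole turn: orange stem straight up. Growing values lean it to the rotator's +y: at 1.57 it points level to +y, at 3.14 down, at 4.71 level to -y. No end stops. Starts between 1.75 and 4.53. A stiff, balanced friction bearing (0.15 N m, about 1.5 N at a spoke end) keeps it where it is left, without coasting.
- stem_tip (a point): End of the orange stem, 135 mm from the wheel's centre; turns with the wheel, its z axis points outwards along the stem. The stem is one of six straight radial spokes, 60 degrees apart, all in the plane x = 0; it is orange and 12 mm thick from 65 mm radius outwards, with an 18 mm ball at its end.
- spoke_end (a point): Outer end of one plain spoke, the next after the stem (60 degrees on, the way growing joint values turn). The five plain spokes are aluminium rods of 10 mm diameter with blue ends 12 mm thick, and reach 125 mm from the wheel's centre.
- bottle: Loose amber glass bottle with white cap, 60 mm diameter, 120 mm high, stands on the bench within about 240 mm of the rotator's origin; origin at the centre of its underside, z up. Leave alone.
- jar: Loose white plastic jar with blue cap, 62 mm diameter, 75 mm high, likewise. Origin at the centre of its underside, z up. Leave alone.
- beaker: Loose open glass beaker, 68 mm rim diameter, 85 mm high, likewise. Origin at the centre of its underside, z up. Leave alone.

How it is judged (in metres and radians):
On the way:
1. the fingers push the wheel round while the stem stands between 70 and 10 degrees from straight up (contact force between the fingers and wheel above 0.2 N and angle between stem_tip's own z axis and vertical between 0.17 and 1.22 rad), for 0.05 s.
At the end, for the whole second after the job is handed in: The orange stem points up within 0.09 rad (5 degrees) and the wheel is at rest (below 0.05 rad/s); bottle, jar and beaker stand upright (within 0.15 rad) within 20 mm of where they started (angle between stem_tip's own z axis and vertical below 0.09 rad and velocity of joint wheel between -0.05 and 0.05 rad/s and distance of each of bottle, jar, beaker from where it was at the start of the episode below 0.02 m and angle between each of bottle, jar, beaker's own z axis and vertical below 0.15 rad); the robot touches nothing.
It fails at once if the wheel is gripped or shoved hard (fingers press on it with more than 30 N) (contact force between the fingers and wheel above 30 N).
It fails at once if the bottle is moved more than 20 mm, lifted or tipped (distance of bottle from where it was at the start of the episode above 0.02 m or angle between bottle's own z axis and vertical above 0.3 rad).
It fails at once if the jar is moved more than 20 mm, lifted or tipped (distance of jar from where it was at the start of the episode above 0.02 m or angle between jar's own z axis and vertical above 0.3 rad).
It fails at once if the beaker is moved more than 20 mm, lifted or tipped (distance of beaker from where it was at the start of the episode above 0.02 m or angle between beaker's own z axis and vertical above 0.3 rad).
It also fails if it takes over 72 s, if anything falls off the work surface, if the arm or the gripper's body presses on something with over 40 N, if the wrist force passes 120 N, or if a joint passes its speed limit or range.

## Working session

There is one attempt and no reset: what is moved stays moved. The work goes in short steps, Python scripts to look and compute and a tool call to move; the robot and the scene stay as the last step left them, time stands still between calls to the robot, and variables do not carry over. Pictures are saved under pics/ and viewed, at most 10 in all, crops included, and the job is handed in when it is done.

Besides the shell and the picture viewer there is one more tool, called after "Request:" as name(argument=value, ...) on one line, values as JSON. apply_moves: Moves the arm, as the interface text tells. Its arguments: {"type":"object","properties":{"commands":{"type":"array","items":{"type":"array","items":{"type":"number"}}},"claw":{"type":"number"},"force":{"type":"number"}},"required":["commands"]}

```bash
mkdir -p pics
cat > h.py <<'E'
from bench import env, optics
import numpy as np, cv2
from scipy.spatial.transform import Rotation as R
def cap(n,save=None):
    c=optics.get_calibration(n); p,d=optics.capture(n)
    if save: cv2.imwrite('pics/'+save,p)
    return p,d,c
def world(d,c,uv):
    uv=np.asarray(uv,float).reshape(-1,2)
    z=d[uv[:,1].astype(int),uv[:,0].astype(int)]
    n=cv2.undistortPoints(uv[:,None],np.array(c['camera_matrix'],float),np.array(c['D'],float))[:,0]
    P=np.c_[n[:,0]*z,-n[:,1]*z,-z,np.ones(len(z))]
    return (np.linalg.inv(np.array(c['view']))@P.T).T[:,:3]
def proj(c,P):
    P=np.atleast_2d(P); q=(np.array(c['view'])@np.c_[P,np.ones(len(P))].T).T[:,:3]*[1,-1,-1]
    return cv2.projectPoints(q,np.zeros(3),np.zeros(3),np.array(c['camera_matrix'],float),np.array(c['D'],float))[0][:,0]
def cloud(d,c):
    v,u=np.nonzero(d>0); return world(d,c,np.c_[u,v]),u,v
E
python3 - <<'E'
from h import *
np.set_printoptions(precision=3,suppress=True)
a=cap('scene','s0.png');b=cap('side','d0.png')
np.savez('c0.npz',sp=a[0],sd=a[1],dp=b[0],dd=b[1])
for c in (a[2],b[2]): print(np.linalg.inv(np.array(c['view']))[:3])
s=env.get_state();print(s, env.grip_depth)
# orange pixels
for p,d,c in (a,b):
    h=cv2.cvtColor(p,cv2.COLOR_BGR2HSV)
    m=(h[...,0]>4)&(h[...,0]<18)&(h[...,1]>190)&(h[...,2]>140)&(d>0)
    v,u=np.nonzero(m);print(len(u), u.mean(),v.mean())
    if len(u): W=world(d,c,np.c_[u,v]);print(np.percentile(W,[2,50,98],axis=0))
E
```

```text
[[   0.324   -0.592    0.738 1316.007]
 [   0.946    0.217   -0.241 -193.137]
 [  -0.017    0.776    0.631  800.963]]
[[   0.867    0.398   -0.299  317.169]
 [  -0.498    0.683   -0.535 -458.881]
 [  -0.009    0.613    0.79   934.992]]
{'time_s': 0.1, 'joint_pos': array([-1.312,  0.333, -0.065,  1.461,  0.022,  1.35 , -0.089]), 'dq': array([-0.001, -0.003, -0.002, -0.001,  0.002,  0.001,  0.   ]), 'tau': array([  0.002, -62.676,   0.049, -39.242,   0.016,   0.007,  -0.   ]), 'tcp_pos': array([173.716, 600.041, 230.619]), 'tcp_rot': array([-3.14,  0.  ,  2.86]), 'contact_force': array([ 0.255, -0.33 , -0.444]), 'ft_torque': array([ 0.002, -0.025, -0.016]), 'grip_force': 0.0, 'width': 85.1826311589108} 18.700000000000003
220 282.43636363636364 255.87272727272727
[[ 513.418 -214.797   73.693]
 [ 534.943   75.753   92.585]
 [ 546.886  113.415  137.257]]
0 nan nan<stdin>:11: RuntimeWarning: Mean of empty slice.
  ret = ret.dtype.type(ret / rcount)
```

View pics/s0.png

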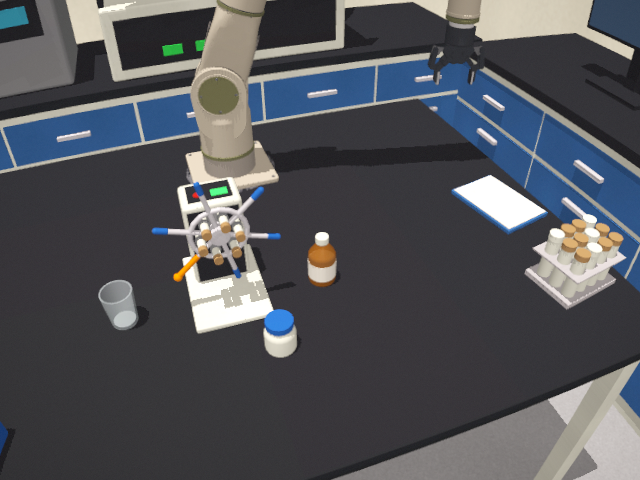

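View pics/d0.png

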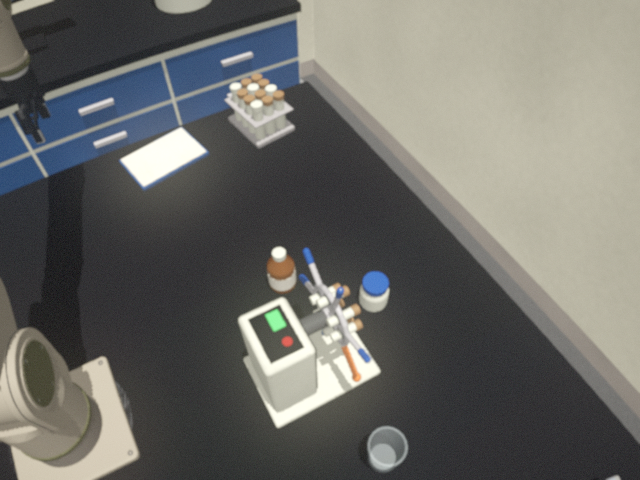

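```bash
cat > fit.py <<'E'
from h import *
from scipy.optimize import least_squares
def ends(q,r=125,r0=133):
    x,y,yaw,th=q; k=np.arange(6)*np.pi/3+th; rr=np.array([r0]+[r]*5)
    L=np.c_[0*k,np.sin(k)*rr,np.cos(k)*rr+185]
    return L@R.from_euler('z',yaw).as_matrix().T+[x,y,0]
E
python3 - <<'E'
from fit import *
np.set_printoptions(precision=3,suppress=True)
z=np.load('c0.npz')
cs,cd=optics.get_calibration('scene'),optics.get_calibration('side')
S=np.array([(180,276),(154,231),(197,185),(262,190),(279,237),(238,276)],float)
f=lambda q:(proj(cs,ends(q))-S).ravel()
r=least_squares(f,[560,0,0,4.2],loss='soft_l1');print(r.x,f(r.x).round(1))
print('side',proj(cd,ends(r.x)).round(0).tolist())
# tower top / foot plate etc from depth clouds
for n,c in (('s',cs),('d',cd)):
    W,u,v=cloud(z[n+'d'],c); P=z[n+'p'][v,u]
    near=np.hypot(W[:,0]-r.x[0],W[:,1]-r.x[1])<300
    m=near&(abs(W[:,2]-217)<6)&(W[:,0]<r.x[0]-30); rect=cv2.minAreaRect(W[m][:,:2].astype(np.float32)); print(n,'tower',W[m].mean(0),rect)
    h=cv2.cvtColor(P[None],cv2.COLOR_BGR2HSV)[0]
    mm=(near&(W[:,2]>15)&(W[:,2]<130)).astype(int)
    # clusters
    img=np.zeros((480,640),np.uint8); img[v[mm>0],u[mm>0]]=255
    k,lab,st,_=cv2.connectedComponentsWithStats(img)
    for i in range(1,k):
        if st[i,4]>150:
            s=lab[v,u]==i; w=W[s]; print(n,st[i],np.percentile(w,[3,50,97],axis=0).round(0).tolist())
# combined tips in an overlay
ov=[]
for n,c,(a,b) in (('s',cs,(220,235)),('d',cd,(330,320))):
    p=z[n+'p'].copy()
    p=cv2.resize(p[b-65:b+65,a-100:a+100],None,fx=4,fy=4,interpolation=cv2.INTER_CUBIC)
    for e in proj(c,ends(r.x)): cv2.circle(p,tuple(int(t) for t in (e-[a-100,b-65])*4+2),3,(0,255,255),-1)
    ov.append(cv2.resize(p,(570,370) ) if 0 else p[:, :])
o=np.vstack(ov);cv2.imwrite('pics/ov.png',cv2.resize(o,(461,600)))
E
```

```text
[547.551 -78.175  -0.181   3.864] [21.3  2.1 18.6  0.2 13.6 -1.  19.3 -1.2 25.9  0.8 27.7  1.8]
side [[346.0, 358.0], [357.0, 347.0], [340.0, 274.0], [314.0, 226.0], [309.0, 249.0], [323.0, 307.0]]
s tower [ 431.728 -111.847  214.004] ((450.3472900390625, -113.81230163574219), (115.66361236572266, 134.61244201660156), 89.406494140625)
s [ 308  232   28   50 1070] [[520.0, 64.0, 19.0], [545.0, 86.0, 71.0], [557.0, 113.0, 120.0]]
s [ 174  242   76   41 1295] [[464.0, -207.0, 20.0], [471.0, -127.0, 57.0], [535.0, -58.0, 124.0]]
s [  98  280   40   47 1322] [[481.0, -363.0, 19.0], [526.0, -335.0, 61.0], [543.0, -305.0, 85.0]]
s [ 264  309   33   44 1193] [[659.0, -76.0, 18.0], [695.0, -50.0, 64.0], [709.0, -23.0, 76.0]]
d tower [ 422.966 -118.514  215.617] ((448.00726318359375, -115.30633544921875), (117.79305267333984, 140.4010772705078), 88.6661605834961)
d [267 247  29  45 972] [[494.0, 62.0, 20.0], [517.0, 76.0, 79.0], [546.0, 101.0, 121.0]]
d [359 272  30  38 910] [[646.0, -77.0, 19.0], [667.0, -58.0, 72.0], [697.0, -26.0, 77.0]]
d [ 245  343  120   79 1884] [[374.0, -208.0, 15.0], [427.0, -173.0, 63.0], [540.0, -79.0, 126.0]]
d [368 426  39  45 970] [[477.0, -366.0, 19.0], [520.0, -330.0, 67.0], [538.0, -306.0, 87.0]]
```

View pics/ov.png

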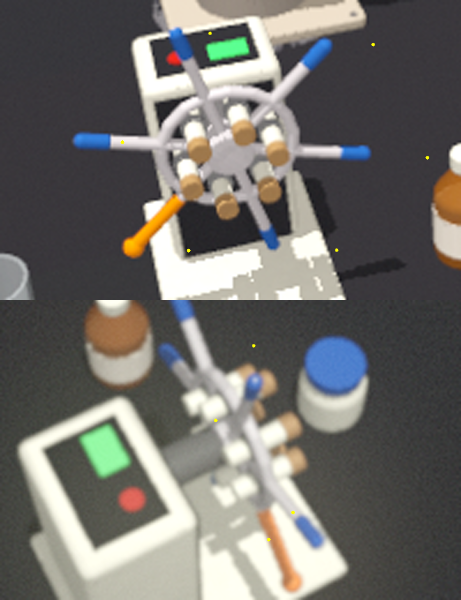

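Run:
```python
from fit import *
np.set_printoptions(precision=3,suppress=True)
cs,cd=optics.get_calibration('scene'),optics.get_calibration('side')
S=np.array([(178.5,277),(154,231),(196.5,184.5),(261.5,189.5),(279,236.5),(238.4,276)],float)
D=np.array([(356,377),(367,359.5),(341,290.5),(308,251),(302,276)],float)
f=lambda q:np.r_[(proj(cs,ends(q))-S).ravel(),(proj(cd,ends(q))[:5]-D).ravel()]
for y0 in (.3,):
    r=least_squares(f,[535,-80,y0,4.0],loss='soft_l1');print(r.x,r.cost,f(r.x).round(1))
h=np.array([*r.x[:2],185]);M=R.from_euler('z',r.x[2]).as_matrix()
print(ends(r.x).round(0).tolist(),'tower',h+M@[-105,0,32])
for n,P in (('bottle',[525,82,0]),('jar',[680,-52,0]),('beaker',[512,-337,0])): print(n,M.T@(np.array(P)-h))
```

```text
[ 528.394 -115.122   -0.042    3.966] 22.579227325119636 [-2.4  0.8 -2.2 -1.6 -1.7 -3.2  1.5 -2.5  2.  -0.6  1.3  0.5  0.8  2.8
  1.   2.6 -0.  -1.4 -1.5 -4.   0.2 -2.1]
[[524.0, -213.0, 95.0], [523.0, -234.0, 222.0], [527.0, -143.0, 307.0], [532.0, -23.0, 270.0], [533.0, 4.0, 148.0], [530.0, -88.0, 63.0]] tower [ 423.488 -110.682  217.   ]
bottle [ -11.726  196.802 -185.   ]
jar [ 148.802   69.476 -185.   ]
beaker [  -6.996 -222.373 -185.   ]
```

Request:
apply_moves(commands=[[-0.95,-0.6,-0.85,0.42],[-0.95,-0.6,-0.85,0.42],[-0.95,-0.6,-0.85,0.42],[-0.95,-0.6,-0.85,0.42],[-0.95,-0.6,-0.85,0.42],[-0.95,-0.6,-0.85,0.42],[-0.95,-0.6,-0.85,0.42],[-0.95,-0.6,-0.85,0.42],[-0.95,-0.6,-0.85,0.42],[-0.95,-0.6,-0.85,0.42],[-0.95,-0.6,-0.85,0.42],[-0.95,-0.6,-0.85,0.42]], claw=1, force=20)

```text
time_s: 1.3
tcp_pos: [322.8, 432.3, 401.2]
tcp_rot: [-3.141, 0.0, 1.543]
contact_force: [0.1, 0.3, 0.1]
width: -0.2
grip_force: 0.0
```

Request:
apply_moves(commands=[[-1,0.95,0,0],[-1,0.95,0,0],[-1,0.95,0,0],[-1,0.95,0,0],[-1,0.95,0,0],[-1,0.95,0,0],[-1,0.95,0,0],[-1,0.95,0,0]])

```text
time_s: 2.1
tcp_pos: [506.7, 226.6, 401.1]
tcp_rot: [-3.141, -0.0, 1.541]
contact_force: [0.3, -0.2, 0.1]
width: 0.1
grip_force: 0.0
```

Request:
apply_moves(commands=[[-1,0,0,0],[-1,0,0,0],[-1,0,0,0],[-1,0,0,0],[-1,0,0,0],[-1,0,0,0],[-1,0,0,0]])

```text
time_s: 2.8
tcp_pos: [500.5, 29.0, 401.2]
tcp_rot: [-3.141, -0.0, 1.544]
contact_force: [-0.6, 0.5, -0.3]
width: -0.0
grip_force: 0.0
```

Request:
apply_moves(commands=[[-1,0.14,0,0],[-1,0.14,0,0],[-1,0.14,0,0],[-1,0.14,0,0],[-1,0.14,0,0],[-1,0.14,0,0],[-1,0.14,0,0]])

```text
time_s: 3.5
tcp_pos: [523.4, -171.5, 400.8]
tcp_rot: [-3.141, -0.001, 1.544]
contact_force: [-0.2, 0.8, 0.0]
width: 0.1
grip_force: 0.0
```

Run:
```python
from fit import *
np.set_printoptions(precision=3,suppress=True)
p,d,c=cap('wrist','w1.png')
q=[528,-115,-.042,3.966]
print(env.get_state()['tcp_pos'],proj(c,ends(q)).round(0).tolist(), np.linalg.inv(np.array(c['view']))[:3])
W,u,v=cloud(d,c); h=cv2.cvtColor(p,cv2.COLOR_BGR2HSV)[v,u]
bl=(h[:,0]>105)&(h[:,0]<125)&(h[:,1]>150)
for e in ends(q):
    s=bl&(np.linalg.norm(W-e,axis=1)<45)
    if s.sum()>20: print(e.round(0),s.sum(),W[s].mean(0),np.ptp(W[s],axis=0))
```

```text
[ 523.296 -171.484  400.993] [[317.0, 224.0], [317.0, 277.0], [320.0, 202.0], [322.0, 18.0], [321.0, 24.0], [318.0, 124.0]] [[  1.      0.025   0.008 525.3  ]
 [ -0.026   0.957   0.29  -97.077]
 [ -0.     -0.29    0.957 542.872]]
[ 523. -234.  222.] 306 [ 525.055 -217.439  222.085] [11.214 25.266 12.793]
[ 527. -143.  307.] 284 [ 526.292 -136.134  300.384] [ 9.653 13.955 23.555]
[532. -23. 270.] 655 [528.508 -33.567 263.921] [11.782 24.139 20.059]
```

View pics/w1.png

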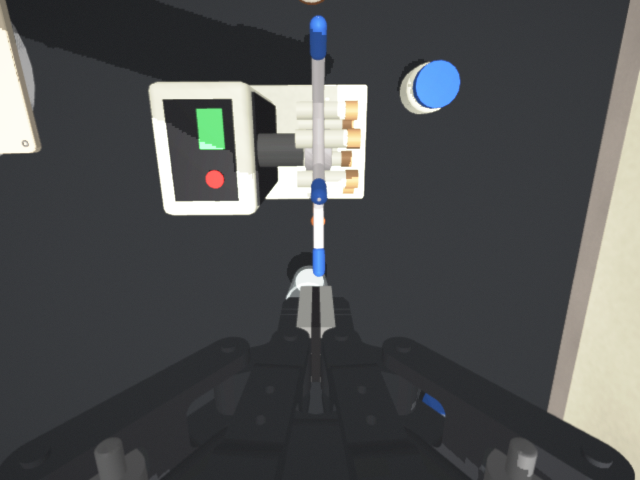

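Request:
apply_moves(commands=[[-0.07,0.015,0.2,0],[-0.07,0.015,0.4,0],[-0.07,0.015,0.55,0],[-0.07,0.015,0.65,0],[-0.07,0.015,0.68,0],[-0.07,0.015,0.68,0]])

```text
time_s: 4.15
tcp_pos: [525.3, -186.7, 265.1]
tcp_rot: [-3.141, -0.001, 1.543]
contact_force: [-0.6, 0.2, 0.8]
width: 0.1
grip_force: 0.0
```

Request:
apply_moves(commands=[[0.025,0,0,0],[0.05,0,0,0],[0.075,0,0,0],[0.1,0,0,0],[0.125,0,0,0],[0.15,0,0,0],[0.175,0,0,0],[0.2,0,0,0],[0.225,0,0,0],[0.25,0,0,0],[0.275,0,0,0],[0.3,0,0,0]])

```text
time_s: 5.35
tcp_pos: [526.9, -127.9, 265.3]
tcp_rot: [-3.142, 0.0, 1.54]
contact_force: [-1.1, -2.5, 1.5]
width: 0.3
grip_force: 0.9
```

Contact with a reaction of about 2.5 N, as expected. Continue the stroke.

Request:
apply_moves(commands=[[0.03,0,0,0],[0.06,0,0,0],[0.09,0,0,0],[0.12,0,0,0],[0.15,0,0,0],[0.18,0,0,0],[0.21,0,0,0],[0.24,0,0,0],[0.27,0,0,0],[0.3,0,0,0],[0.33,0,0,0],[0.34,0,0,0]])

```text
time_s: 6.55
tcp_pos: [529.1, -59.2, 265.3]
tcp_rot: [3.142, -0.0, 1.541]
contact_force: [0.1, -1.7, -0.1]
width: 0.2
grip_force: 0.7
```

```bash
cat > ang.py <<'E'
from fit import *
np.set_printoptions(precision=3,suppress=True)
def ang(guess,names=('scene','wrist')):
    H=np.array([526,-114.5,185]); M=R.from_euler('z',-.03).as_matrix()
    for n in names:
        p,d,c=cap(n); W,u,v=cloud(d,c); L=(W-H)@M; h=cv2.cvtColor(p,cv2.COLOR_BGR2HSV)[v,u]
        r=np.hypot(L[:,1],L[:,2]); a=np.arctan2(L[:,1],L[:,2])
        base=(abs(L[:,0])<13)&(r>95)&(r<145)
        o=base&(h[:,0]>3)&(h[:,0]<20)&(h[:,1]>180)&(h[:,2]>100)
        b=base&(h[:,0]>105)&(h[:,0]<125)&(h[:,1]>150)
        print(n,'orange',o.sum(),np.degrees(np.angle(np.exp(1j*a[o]).mean())) if o.any() else None)
        hist=np.degrees(np.angle(np.exp(6j*a[b]).mean())/6); 
        cl=[(k,round(float(np.degrees(np.median(a[b][s]))),1),int(s.sum())) for k in range(-180,180,15) for s in [(np.degrees(a[b])>=k)&(np.degrees(a[b])<k+15)] if s.sum()>15]
        print('  blue mod60',hist,cl)
E
python3 -c "
from ang import *
print(env.get_state()['tcp_pos']);ang(0)"
```

```text
[529.121 -59.197 265.304]
scene orange 94 -77.64373637895562
  blue mod60 -18.58951320321372 [(-150, -136.7, 48), (-30, -18.9, 78), (30, 40.8, 67), (90, 100.3, 74), (150, 161.9, 43)]
wrist orange 0 None
  blue mod60 -19.817543368272784 [(30, 40.4, 819), (90, 99.4, 654)]
```

Request:
apply_moves(commands=[[-0.05,0,-0.02,0],[-0.05,0,-0.25,0],[-0.05,0,-0.45,0],[-0.05,0,-0.55,0],[-0.25,-0.01,-0.55,0],[-0.45,-0.015,-0.55,0],[-0.65,-0.015,-0.55,0],[-0.69,-0.015,-0.55,0],[-0.69,-0.015,-0.4,0],[-0.69,-0.015,-0.2,0],[-0.69,-0.015,0,0],[-0.69,-0.015,0,0]])

```text
time_s: 7.85
tcp_pos: [519.5, -197.2, 261.1]
tcp_rot: [-3.134, -0.002, 1.54]
contact_force: [-0.7, 0.4, -0.7]
width: -0.2
grip_force: 0.0
```

Request:
apply_moves(commands=[[0.03,0,0,0],[0.06,0,0,0],[0.09,0,0,0],[0.12,0,0,0],[0.15,0,0,0],[0.18,0,0,0],[0.21,0,0,0],[0.24,0,0,0],[0.27,0,0,0],[0.3,0,0,0],[0.33,0,0,0],[0.36,0,0,0]])

```text
time_s: 9.05
tcp_pos: [523.9, -125.6, 265.2]
tcp_rot: [-3.141, -0.0, 1.54]
contact_force: [-0.8, -1.7, -0.3]
width: 0.5
grip_force: 0.9
```

Request:
apply_moves(commands=[[0.03,0,0,0],[0.06,0,0,0],[0.09,0,0,0],[0.12,0,0,0],[0.15,0,0,0],[0.18,0,0,0],[0.21,0,0,0],[0.24,0,0,0],[0.27,0,0,0],[0.3,0,0,0],[0.32,0,0,0],[0.32,0,0,0]])

```text
time_s: 10.25
tcp_pos: [526.1, -61.1, 265.3]
tcp_rot: [3.142, -0.001, 1.542]
contact_force: [0.2, 0.1, 0.5]
width: -0.1
grip_force: 0.0
```

```bash
python3 -c "
from ang import *
print(env.get_state()['tcp_pos']);ang(0)"
```

```text
[526.092 -61.103 265.322]
scene orange 114 -19.41512817096174
  blue mod60 -18.828737020363533 [(-150, -137.2, 51), (-90, -77.8, 95), (30, 39.8, 75), (90, 100.0, 76), (150, 161.2, 41)]
wrist orange 0 None
  blue mod60 -20.548616042194233 [(30, 39.6, 857), (90, 98.8, 687)]
```

Request:
apply_moves(commands=[[-0.05,0,-0.02,0],[-0.05,0,-0.25,0],[-0.05,0,-0.45,0],[-0.05,0,-0.6,0],[-0.25,0,-0.6,0],[-0.45,0,-0.6,0],[-0.65,0,-0.6,0],[-0.7,0,-0.6,0],[-0.7,0,-0.4,0],[-0.7,0,-0.2,0],[-0.7,0,0,0],[-0.7,0,0,0]])

```text
time_s: 11.55
tcp_pos: [519.4, -201.2, 261.1]
tcp_rot: [-3.134, -0.001, 1.54]
contact_force: [-0.0, 0.4, -0.2]
width: 0.2
grip_force: 0.0
```

Request:
apply_moves(commands=[[0.03,0,0,0],[0.06,0,0,0],[0.09,0,0,0],[0.12,0,0,0],[0.15,0,0,0],[0.18,0,0,0],[0.2,0,0,0],[0.22,0,0,0],[0.24,0,0,0],[0.26,0,0,0],[0.28,0,0,0],[0.28,0,0,0]])

```text
time_s: 12.75
tcp_pos: [523.4, -145.2, 265.1]
tcp_rot: [-3.141, -0.001, 1.541]
contact_force: [-0.9, -1.0, -0.2]
width: 0.4
grip_force: 0.0
```

```bash
python3 -c "
from ang import *
print(env.get_state()['tcp_pos']);ang(0)"
```

```text
[ 523.411 -145.249  265.09 ]
scene orange 138 -4.890240292794686
  blue mod60 -3.890961900249785 [(-135, -122.4, 66), (-75, -63.0, 92), (45, 54.5, 91), (105, 114.9, 65), (165, 177.1, 40)]
wrist orange 603 -1.458897889614472
  blue mod60 -5.5454494973656026 [(-75, -61.7, 254), (45, 53.6, 1232)]
```

Request:
apply_moves(commands=[[0.01,0,0,0],[0.02,0,0,0],[0.03,0,0,0],[0.04,0,0,0],[0.05,0,0,0],[0.05,0,0,0],[0.04,0,0,0],[0,0,0,0],[-0.1,0,0,0],[-0.3,0,0,0],[-0.35,0,-0.2,0],[-0.35,0,-0.2,0]])

```text
time_s: 14.05
tcp_pos: [521.6, -220.1, 309.3]
tcp_rot: [3.136, 0.002, 1.536]
contact_force: [-0.5, 0.1, -0.3]
width: -0.3
grip_force: 0.0
```

Run:
```python
from ang import *
from scipy.optimize import least_squares
print(env.get_state()['tcp_pos'])
ang(0,('scene','side','wrist'))
# stem direction from image lines: scene picture crop
p,d,c=cap('scene'); cv2.imwrite('pics/s3.png',cv2.resize(p[155:305,130:330],None,fx=4,fy=4,interpolation=cv2.INTER_CUBIC))
for a in (-4,0,4): print(a,proj(c,ends([526,-114.5,-.03,np.radians(a)])).round(1).tolist())
```

```text
[ 521.602 -220.145  309.337]
scene orange 145 -0.6889204839876015
  blue mod60 0.4344269590740525 [(-180, -177.9, 31), (-120, -117.8, 58), (-75, -61.1, 28), (-60, -58.0, 65), (45, 58.0, 65), (60, 61.0, 27), (105, 118.5, 37), (120, 121.6, 23)]
side orange 0 None
  blue mod60 -2.7979627475080813 [(45, 57.2, 70)]
wrist orange 364 -1.4852796318014208
  blue mod60 2.554332294397431 [(-60, -57.3, 787)]
-4 [[204.5, 173.5], [269.6, 191.5], [277.8, 242.3], [230.9, 278.5], [171.4, 270.4], [154.0, 220.6]]
0 [[209.7, 172.4], [272.3, 194.4], [276.0, 245.6], [226.7, 279.6], [168.3, 268.1], [155.4, 216.7]]
4 [[215.0, 171.7], [274.6, 197.3], [274.0, 248.9], [222.5, 280.4], [165.4, 265.6], [157.2, 212.9]]
```

View pics/s3.png

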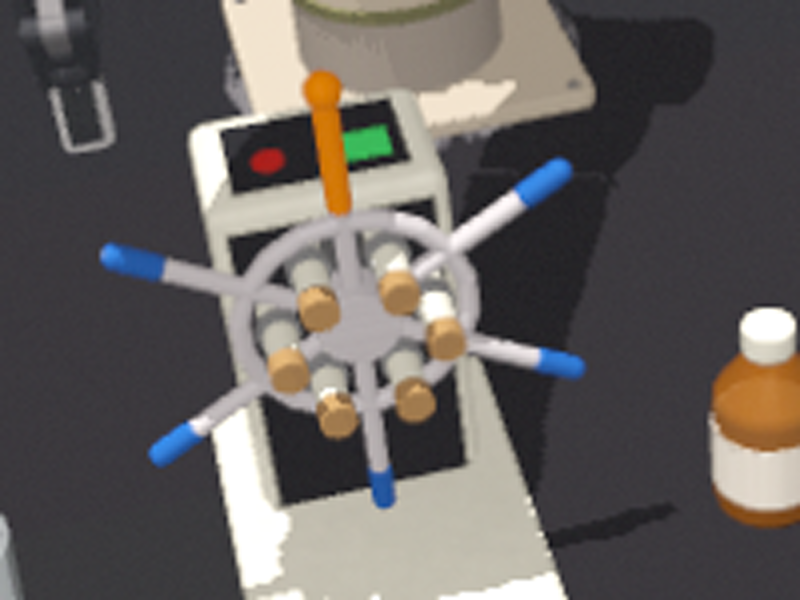

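```bash
python3 -c "
from h import *
print(env.sign_off())"
```

```text
the job is handed in; nothing more can be done
None
```

The job is handed in: three gentle finger strokes turned the wheel until the orange stem stood within about 1–2° of straight up by the cameras. The arm is clear, and I saw no contact with the bottle, jar or beaker, but did not re-measure them; sign-off returned no verdict.

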